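Check an angled dowel hole with the depth gauge

TASK

On the joiner's bench, take the depth gauge out of its wooden rest and push its steel shaft into the slanting guide tube of the drilling jig until the collar stops against the tube's mouth, then draw it right out again. Finish holding the gauge level in the air for reading, its tip about 10 cm above the record sheet on the clipboard and well within the board's outline; keep hold of it when the program finishes, and leave the sanding block, the glue bottle and the box of dowels where they stand.

Things in the scene. Friction and masses are not known exactly. Their poses are not given: they have to be found in the camera images.
- gauge: Depth gauge, 186 mm, 120 g, along its x. Origin: on the axis, in the collar's face towards the tip. To -x: steel shaft, 10 mm diameter, 80 long, last 4 tapered. To +x: collar, 32 mm diameter, 8 thick; square wooden handle, 20 x 20, x = 8 to 98; end cap to 106. Centre of mass near x = 25. Starts level in the rest, z up, axis 45 mm above the bench, tip roughly to the robot; grip at x = 10 to 78
- gauge_tip (a point): The end of the gauge's shaft, at x = -80 mm on the gauge's axis
- tube: Fixed steel guide tube on the jig, outer diameter 30 mm, bore 14, length 90, no bottom. Origin: centre of its mouth, 85 mm above the bench; x runs out of the mouth along the bore, rising 25 degrees, roughly away from the robot; y is level. The gauge goes in along -x, its x axis along the tube's x; the collar stops when the two origins meet
- jig: Fixed drilling jig: plywood base 190 x 150 x 18 mm (x, y, z), origin at the centre of its underside on the bench. A timber rail, top 63 mm above the bench, lies across it from x = -85 to 0 mm; the tube slants down into it. Mouth of the tube at x = 50, y = 0, z = 85 mm; a wooden post and cheeks below it, up to 60 mm high
- rest: Fixed wooden rest of the gauge, base 190 x 60 x 10 mm centred at x = 15 mm, origin on the bench. Two notched posts, open above, 12 mm thick, 50 wide: at x = -50 (notch 13 wide for the shaft, top 54 above the bench) and x = 86 (notch 24 wide for the handle, top 49). The gauge starts within 2 mm along x of 45 mm above the rest's origin, axes alike; it lifts straight out
- card: Fixed clipboard with a white record sheet, 180 x 140 mm (x, y), 5 mm thick with a clip 10 mm high at its +x end. Origin at the centre of its underside on the bench, z up
- sander: Cork sanding block with a reddish sandpaper sole, 62 x 112 x 32 mm, loose. Origin at the centre of its underside. Leave alone
- glue: White glue bottle, 50 mm in diameter, 105 mm high, standing loose. Origin at the centre of its underside. Leave alone
- dowelbox: Open plywood box of short dowels, 90 x 130 x 40 mm, loose. Origin at the centre of its underside. Leave alone
Things that resemble listed ones, but are neither listed nor needed, are in the scene too. Leave any green or purple look-alike of the gauge alone.

How it is judged:
On the way, in this order (a step that is already met when the one before it is completed fails the run):
1. the gauge is in the guide tube, its collar stopped against the mouth (x of gauge in the frame of tube below 0.003 m and distance between gauge and tube below 0.006 m and angle between the x axis of gauge and the x axis of tube, either way round below 0.1 rad), for 0.2 s.
2. the gauge is drawn right out: its tip is clear of the tube's mouth (x of gauge_tip in the frame of tube above 0.01 m), for 0.1 s.
At the end, for the whole second after the job is handed in: The gauge is held in the fingers (over 1 N) and touches neither rest, jig, clipboard nor bystanders; it is level within 0.12 rad (7 degrees), still, and its tip is 55 to 155 mm above the bench over the clipboard, within 80 mm (board's x) and 65 mm (board's y) of the board's centre (x of gauge_tip in the frame of card between -0.08 and 0.08 m and y of gauge_tip in the frame of card between -0.065 and 0.065 m and z of gauge_tip in the frame of card between 0.055 and 0.155 m and angle between gauge's own x axis and vertical between 1.4508 and 1.6908 rad and contact force between the fingers and gauge above 1 N and contact force between gauge and rest below 0.2 N and contact force between gauge and jig below 0.2 N and contact force between gauge and card below 0.2 N and contact force between gauge and sander below 0.2 N and contact force between gauge and glue below 0.2 N and contact force between gauge and dowelbox below 0.2 N and linear speed of gauge below 0.02 m/s and angular speed of gauge below 0.15 rad/s); the arm keeps its last pose, push and grip.
It fails at once if the sanding block is pushed away or tipped (distance of sander from where it was at the start of the episode above 0.02 m or angle between sander's own z axis and vertical above 0.2 rad).
It fails at once if the glue bottle is pushed away or tipped (distance of glue from where it was at the start of the episode above 0.02 m or angle between glue's own z axis and vertical above 0.2 rad).
It fails at once if the box of dowels is pushed away or tipped (distance of dowelbox from where it was at the start of the episode above 0.02 m or angle between dowelbox's own z axis and vertical above 0.2 rad).
It also fails if it takes over 56 s, if anything falls off the work surface, if the arm or the gripper's body presses on something with over 40 N, if the wrist force passes 120 N, or if a joint passes its speed limit or range.

ROBOT

A 6-joint arm with a two-finger parallel gripper is mounted at the origin on the work surface. World frame = base frame: x ahead of the robot, y to its left, z up, the work surface at z = 0. Lengths are in m, angles in rad, forces in N, time in s.
With the tool pointing down it reaches from about 0.35 to 0.8 m from the base axis. Payload 7.3 kg.
Tool frame: the origin (TCP) lies at the very end of the fingers, on their centre line; the grasp point (between the pads) lies 19 mm behind it; z points along the fingers, y is the line along which they close (so a half turn about z gives the same grasp; the last joint's range is limited). The gripper opens to 85 mm and grips with 20 to 120 N. Pads are 22 mm wide; open, the fingers measure 114 mm over their backs; the gripper's body (76 mm by 85 mm) begins 54 mm behind the grasp point. The pads swing forward as they close: fully open they stand 13 mm farther back than shut.
Start: joints at [-0.146, 0.342, 1.524, -0, 1.275, -0.146], TCP at [0.525, 0, 0.231] pointing down, gripper open.
Joint ranges: [-2.53, 2.53], [-0.77, 2.02], [0.04, 2.7], [-1, 4.14], [0.28, 2.66], [-3.11, 3.11]. Speed limits (rad/s): [2.57, 2.57, 3.14, 3.14, 3.14, 3.14].

INTERFACE

Orientations are given as a rotation vector (axis times angle).
In Python, from station import movep, move_linear, set_joints, move_gripper, hold, inverse_kinematics, sense, camera, PlanningError, sign_off gives the robot as it stands. The module is installed in compiled form; this text tells all that it offers. Calls block until the motion is done:
- movep(position, orientation): joint-space move of the TCP to a pose.
- move_linear(position, orientation=None, v=0.15): straight line of the TCP; orientation=None keeps the orientation; v is the mean speed in m/s.
- set_joints(angles): joint-space move.
- move_gripper(opening): opening from 0.0 (shut) to 1.0 (fully open); the grip force is fixed at half the most; returns when the fingers have stopped.
- hold(seconds).
- inverse_kinematics(position, orientation): joint angles nearest the present ones, or None.
- sense(): the state.
- camera(name): name is "scene" or "side" or "wrist"; returns a dict with "pixels" (480x640x3 uint8, red, green, blue), "intrinsics" (3x3 intrinsics, pixels), "rvec" (rotation vector, rad) and "tvec" (3), from world to camera coordinates, as OpenCV has them. Camera axes: x right, y down, z forward; pixel columns grow to the right and rows downward; lengths in m; the calibration is good to about 2 mm. A picture is of the moment at which its call begins. There is no depth.
A pose or a line that the arm cannot do raises PlanningError and nothing moves.
- sign_off(): hands the job in; it is judged then, once.
The state is a dict: "time_s": time; "joints": joint angles; "joint_vel": joint speeds; "joint_torque": joint torques, N m; "tool_pos": TCP position; "tool_rot": TCP orientation; "force": force on the tool from outside, world axes, zero at the start; "moment": the same for the moment, N m; "grip_width": opening from 0.0 (shut) to 1.0 (fully open); "gripper_force": force on a finger pad.
Only numpy, scipy, OpenCV 4.12 (cv2) and the standard library are available. Lean on these libraries where they do the work, as an engineer would, in place of code of your own. Each camera call takes 0.05 s, during which the arm holds its last target. There are 200 camera calls.

## Working session

There is one attempt and no reset: what is moved stays moved. The work goes in short steps, each a Python script; the robot and the scene stay as the last script left them, time stands still between calls to the robot, and variables do not carry over. Pictures are saved under pics/ and viewed, at most 10 in all, crops included, and the job is handed in when it is done.

```bash
mkdir -p pics; python3 - <<'E'
from station import *
import cv2,pickle
for n in("scene","side"):
    c=camera(n);pickle.dump(c,open(n+".pkl","wb"))
    cv2.imwrite(f"pics/{n}0.png",c["pixels"][:,:,::-1]);print(n,c["intrinsics"],c["rvec"],c["tvec"])
print(sense()["time_s"])
E
```

```text
scene [[438.59981678   0.         310.65161662]
 [  0.         438.59981678 236.19199259]
 [  0.           0.           1.        ]] [ 1.86210218  1.54344671 -0.65244223] [-0.19422988 -0.27944354  1.33032971]
side [[526.24236515   0.         320.77249968]
 [  0.         526.24236515 231.36203112]
 [  0.           0.           1.        ]] [ 0.38606266 -2.77659512  1.12819429] [0.51810051 0.08227737 1.00942147]
0.1
```

View pics/scene0.png

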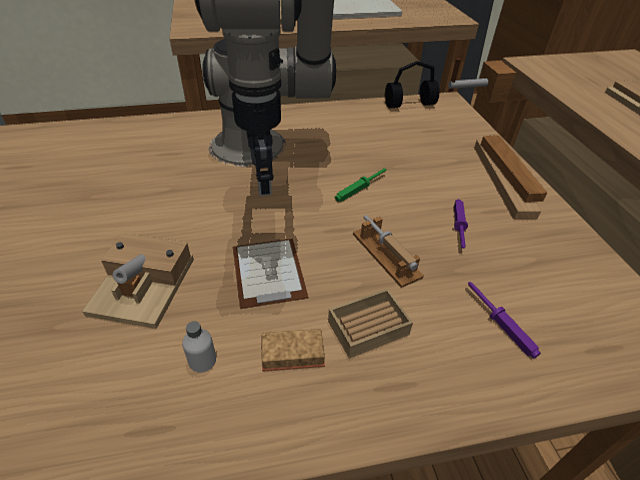

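View pics/side0.png

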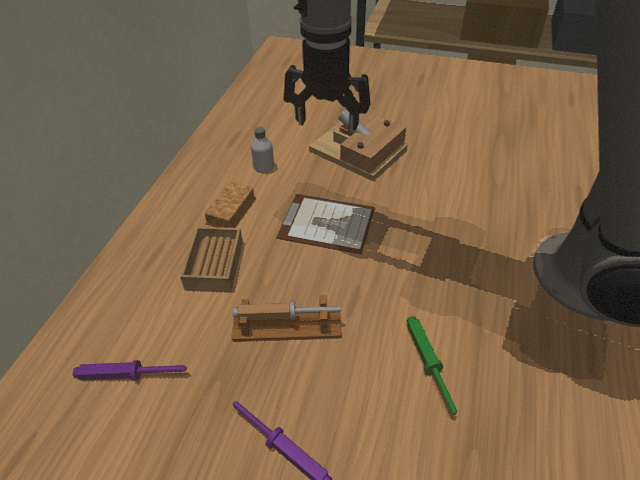

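The scene view shows four gauge-like things:
- steel/wood gauge in its rest, scene (390,247), side (287,312)
- green look-alike, scene (360,185)
- purple look-alike, scene (460,222)
- purple look-alike, scene (505,320)

I choose the one in the rest. The jig is at scene (140,280), the clipboard at (270,272). I'll check with close crops in one montage.

```bash
python3 - <<'E'
import cv2,pickle,numpy as np
S=pickle.load(open("scene.pkl","rb"))["pixels"][:,:,::-1];D=pickle.load(open("side.pkl","rb"))["pixels"][:,:,::-1]
f=lambda I,x,y,w,h,k:cv2.resize(I[y:y+h,x:x+w],None,fx=k,fy=k,interpolation=cv2.INTER_CUBIC)
# each tile 400x300
a=f(S,340,205,100,75,4);b=f(D,225,285,133,100,3)
c=f(S,80,225,120,90,10/3);d=f(D,300,100,120,90,10/3)
b=cv2.resize(b,(400,300));c=cv2.resize(c,(400,300));d=cv2.resize(d,(400,300))
cv2.imwrite("pics/m.png",np.vstack([np.hstack([a,b]),np.hstack([c,d])]))
E
```

```text
(no output)
```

View pics/m.png

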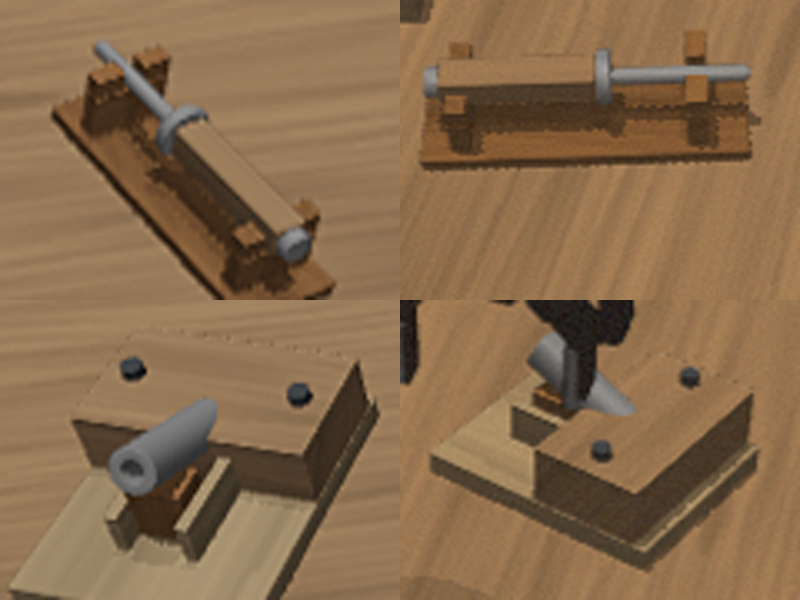

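The crops confirm the steel/wood gauge in the rest. Its tip is at scene (365,216.5) / side (340.7,309) and its cap at scene (413.8,266.5) / side (235.3,312). The tube mouth is at scene (119.6,276). Next I fit planar poses.

```bash
cat > h.py <<'E'
import numpy as np,cv2,pickle
from scipy.optimize import least_squares
from scipy.spatial.transform import Rotation as R
def proj(c,P): return cv2.projectPoints(np.array(P,float).reshape(-1,1,3),c["rvec"],c["tvec"],c["intrinsics"],None)[0][:,0]
def fit(obs,x0):
    """obs: (cam, local xyz mm, px) -> x,y,yaw on the bench"""
    def w(p,l):
        c,s=np.cos(p[2]),np.sin(p[2]);l=np.array(l)/1000
        return [p[0]+c*l[0]-s*l[1],p[1]+s*l[0]+c*l[1],l[2]]
    f=lambda p:np.concatenate([proj(c,w(p,l))[0]-np.array(q) for c,l,q in obs])
    r=least_squares(f,x0,loss="soft_l1");return r.x,r.fun.reshape(-1,2).round(1)
E
python3 - <<'E'
from h import *
S,D=[pickle.load(open(n+".pkl","rb")) for n in("scene","side")]
g=[(S,(-80,0,45),(365,216.5)),(S,(106,0,45),(413.8,266.5)),(D,(-80,0,45),(340.7,309)),(D,(106,0,45),(235.3,312))]
print("gauge",*fit(g,[.55,.2,0]))
j=[(S,(50,0,85),(119.6,276)),(S,(0,75,63),(170,273)),(S,(0,-75,63),(101.6,260.4)),(S,(-85,75,63),(188,243.6)),(S,(-85,-75,63),(122,235)),
(S,(95,75,0),(155,324)),(S,(95,-75,0),(85,316)),(D,(95,75,18),(309,147)),(D,(-95,75,18),(373.8,177)),(D,(-85,75,63),(371.4,157.9)),(D,(0,75,63),(340.5,146.5)),(D,(-85,-75,63),(405.6,128.5))]
print("jig",*fit(j,[.55,-.2,0]))
k=[(S,(-90,70,5),(298,240)),(S,(-90,-70,5),(235,246)),(S,(90,70,0),(307,298)),(S,(90,-70,0),(240,306)),(D,(-90,70,5),(364,250)),(D,(-90,-70,5),(375,208)),(D,(90,70,5),(278,236)),(D,(90,-70,5),(301,197))]
print("card",*fit(k,[.55,0,0]))
for n,l,z in(("glue",[(200,366)],0),("sander",[(262,368),(324,366),(322,334),(264,333)],.0),("box",[(347,353),(410,326),(386,294),(331,320)],.03)):
    M=cv2.Rodrigues(S["rvec"])[0];o=-M.T@S["tvec"]
    for p in l:
        d=M.T@np.linalg.inv(S["intrinsics"])@[*p,1];print(n,(o+d*(z-o[2])/d[2]).round(3))
E
```

```text
gauge [0.50951521 0.26334095 0.3010549 ] [[-0.9 -1.7]
 [ 0.  -0.1]
 [ 0.3  0.3]
 [-2.4 -0.1]]
jig [ 0.52169113 -0.26165364 -0.37830639] [[ 0.2 -0.7]
 [ 0.9 -3.2]
 [-1.  -1.5]
 [-0.5 -2.9]
 [-0.5 -4. ]
 [ 2.   4.1]
 [-0.1 -0.4]
 [-1.1 -1.1]
 [-0.8 -1. ]
 [-1.   0.7]
 [-0.9 -1.7]
 [ 0.3 -1.2]]
card [ 0.52421718  0.00187492 -0.01255023] [[-3.9 -3.7]
 [-1.2 -2.9]
 [ 0.6 -0.9]
 [-1.   0.2]
 [-3.1  4.9]
 [ 1.4  0.5]
 [-2.   0.8]
 [-3.3 -3.7]]
glue [ 0.735 -0.147  0.   ]
sander [ 0.759 -0.039  0.   ]
sander [0.775 0.07  0.   ]
sander [0.708 0.081 0.   ]
sander [ 0.686 -0.027  0.   ]
box [0.775 0.11  0.03 ]
box [0.741 0.241 0.03 ]
box [0.659 0.221 0.03 ]
box [0.701 0.099 0.03 ]
```

```bash
cat >> h.py <<'E'
def down(yaw,pitch=0):
    """tool closing across a gauge of this yaw whose axis rises by pitch"""
    return (R.from_euler("z",yaw)*R.from_euler("y",-pitch)*R.from_euler("x",np.pi)).as_rotvec()
E
python3 - <<'E'
from h import *
from station import *
s=sense();print(s["tool_rot"],s["time_s"])
def snap(n):
    c=camera("wrist");pickle.dump(c,open(n+".pkl","wb"));cv2.imwrite(f"pics/{n}.png",c["pixels"][:,:,::-1])
    M=cv2.Rodrigues(c["rvec"])[0];print(n,"cam at",-M.T@c["tvec"],"looks",M[2],sense()["time_s"])
movep([.54,-.268,.28],down(-.378));hold(.2);snap("wj")
movep([.52,.266,.26],down(.301));hold(.2);snap("wg")
E
```

```text
[-2.22067340e+00 -2.22057283e+00  1.35441837e-03] 0.1
wj cam at [ 0.60920964 -0.29499237  0.42267218] looks [-0.2716797   0.10811879 -0.95629518] 1.7
wg cam at [0.59129727 0.28673591 0.40266311] looks [-0.27884994 -0.08496717 -0.9565685 ] 3.8833
```

View pics/wj.png

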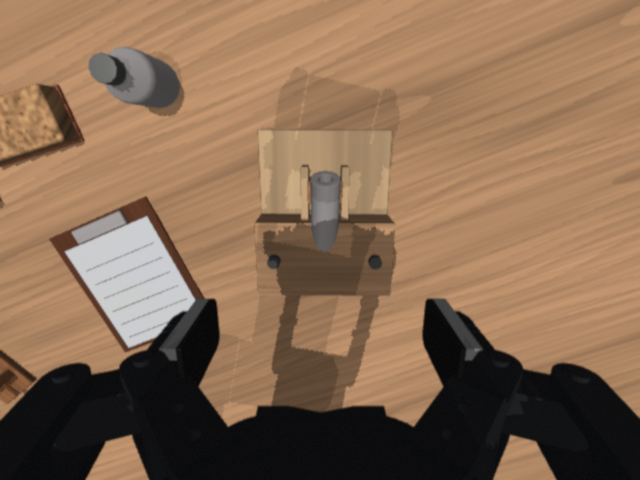

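View pics/wg.png

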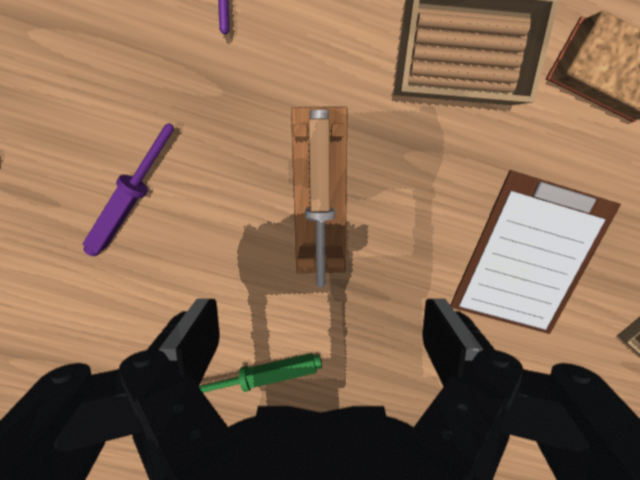

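The wrist views show the jig square in the picture, with the mouth centre at (325,179), base far corners at (259,130) and (391,130), and the rail front edge at row 223. The gauge tip is at (321,287), the collar at (320,214) and the cap at (319,111). I refit with these.

```bash
python3 - <<'E'
from h import *
J,G,S,D=[pickle.load(open(n+".pkl","rb")) for n in("wj","wg","scene","side")]
j=[(J,(50,0,85),(325,179)),(J,(95,75,18),(259,130)),(J,(95,-75,18),(391,130)),(J,(0,75,63),(256,222)),(J,(0,-75,63),(396,222)),(J,(-85,75,63),(257,294)),(J,(-85,-75,63),(393,294))]
p,r=fit(j,[.52,-.26,-.38]);print("jig",p,r.tolist())
p,r=fit(j+[(S,(50,0,85),(119.6,276))],[.52,-.26,-.38]);print("jig",p,r.tolist())
print("mouth",p[0]+.05*np.cos(p[2]),p[1]+.05*np.sin(p[2]))
g=[(G,(-80,0,45),(321,287)),(G,(0,0,45),(320,217)),(G,(106,0,45),(319,111))]
print("gauge",*fit(g,[.51,.26,.3]))
g+=[(S,(-80,0,45),(365,216.5)),(S,(106,0,45),(413.8,266.5)),(D,(-80,0,45),(340.7,309)),(D,(106,0,45),(235.3,312))]
print("gauge",*fit(g,[.51,.26,.3]))
k=[(J,(90,70,5),(52,240)),(J,(90,-70,5),(147,198)),(J,(-90,70,5),(125,350)),(G,(90,70,5),(512,171)),(G,(90,-70,5),(619,205)),(G,(-90,70,5),(453,307)),(G,(-90,-70,5),(549,333))]
print("card",*fit(k,[.52,0,0]))
E
```

```text
jig [ 0.5208566  -0.26533895 -0.37297346] [[0.8, -1.2], [-1.8, -0.7], [1.9, -1.1], [-1.2, 0.7], [0.0, 0.4], [2.1, 1.3], [-1.5, 1.1]]
jig [ 0.52093871 -0.26515238 -0.37197114] [[0.5, -1.2], [-2.0, -0.6], [1.6, -1.2], [-1.4, 0.8], [-0.2, 0.3], [2.0, 1.4], [-1.6, 1.0], [-1.5, -0.8]]
mouth 0.567519347277884 -0.28332500862541077
gauge [0.50815741 0.2619398  0.31105131] [[-0.1  0.2]
 [ 0.1  0.5]
 [-0.1 -0.6]]
gauge [0.50839254 0.2622169  0.30910953] [[-0.4 -0.1]
 [-0.   0.2]
 [-0.  -0.9]
 [-1.7 -1.9]
 [-0.4 -0.5]
 [ 1.  -0.4]
 [-1.6 -0.1]]
card [ 0.52490672 -0.00183295  0.01145295] [[-3.2 -1.3]
 [-0.8 -1.1]
 [-0.1  3.2]
 [ 0.  -0.1]
 [ 3.6  0.9]
 [-3.2  1.7]
 [ 0.7  3.3]]
```

```bash
python3 - <<'E'
from h import *
from station import *
y=.310;p=[.5082+.042*np.cos(y),.2621+.042*np.sin(y)]
movep([*p,.10],down(y));move_linear([*p,.026],v=.08)
move_gripper(0);s=sense();print(s["grip_width"],s["gripper_force"],s["force"])
move_linear([*p,.14],v=.12);hold(.1)
# pre-insert: tip 25 mm outside the mouth
T=np.array([.5675,-.2833,.085]);ps=-.372;pi=np.radians(25)
rv=down(ps,pi);M=R.from_rotvec(rv).as_matrix()
u=np.array([np.cos(ps)*np.cos(pi),np.sin(ps)*np.cos(pi),np.sin(pi)])
tcp=lambda d:T+u*(d+.042)+M[:,2]*.019   # d: gauge origin along the tube axis
print(tcp(.105),inverse_kinematics(tcp(.105),rv))
movep([.58,.0,.28],down(0))
movep(tcp(.105)+[0,0,.06],rv);move_linear(tcp(.105),v=.1);hold(.2)
print(sense()["tool_pos"],sense()["force"],sense()["time_s"])
for n in("wrist","scene","side"):
    c=camera(n);pickle.dump(c,open("p_"+n+".pkl","wb"))
W,S,D=[pickle.load(open("p_"+n+".pkl","rb")) for n in("wrist","scene","side")]
def crop(c,P,w,h):
    q=proj(c,P)[0].astype(int);x,y=max(q[0]-w//2,0),max(q[1]-h//2,0);print(x,y)
    return cv2.resize(c["pixels"][y:y+h,x:x+w,::-1],(400,300),interpolation=cv2.INTER_CUBIC)
A=[crop(W,T+u*.03,200,150),crop(S,T+u*.03,80,60),crop(D,T+u*.03,80,60),cv2.resize(W["pixels"][:,:,::-1],(400,300))]
cv2.imwrite("pics/pre.png",np.vstack([np.hstack(A[:2]),np.hstack(A[2:])]))
for c in(W,S,D): print(proj(c,[T,T+u*.025,T+u*.105,T-u*.05]).round(1).tolist())
E
```

```text
0.22347818420414192 58.654067516326904 [-0.51454975 -0.17478039  2.50656282]
[ 0.69909533 -0.334644    0.12990504] [-0.58087087  0.67279868  1.34108783  0.13575765  0.70428842  1.27728148]
[ 0.6994892  -0.33488936  0.13105344] [-0.03033151 -0.04076739 -1.30247406] 10.9583
219 457
68 251
292 75
[[319.6, 572.9], [319.6, 539.3], [319.6, 410.5], [319.7, 632.6]]
[[118.1, 275.2], [110.3, 280.4], [82.0, 299.4], [132.4, 265.6]]
[[342.1, 113.9], [334.4, 107.0], [310.2, 84.9], [357.4, 127.8]]
```

View pics/pre.png

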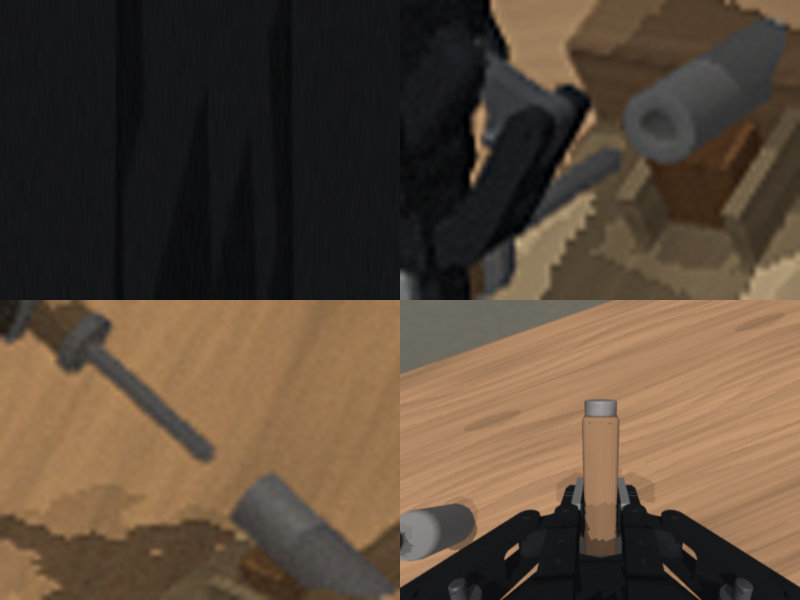

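The pre-insert view shows the tip at scene (111.4,282) and side (333.6,106), with the mouth at scene (119,276) and side (342.4,114.4). The side view is aligned. The scene view suggests about 1 px of sideways offset, so I'll zoom in on it.

```bash
python3 - <<'E'
from h import *
S=pickle.load(open("p_scene.pkl","rb"))
q=np.clip(S["pixels"][258:303,88:148,::-1].astype(float)*1.6,0,255).astype(np.uint8)
q=cv2.resize(q,(780,585),interpolation=cv2.INTER_CUBIC)
cv2.imwrite("pics/z.png",q)
E
```

```text
(no output)
```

View pics/z.png

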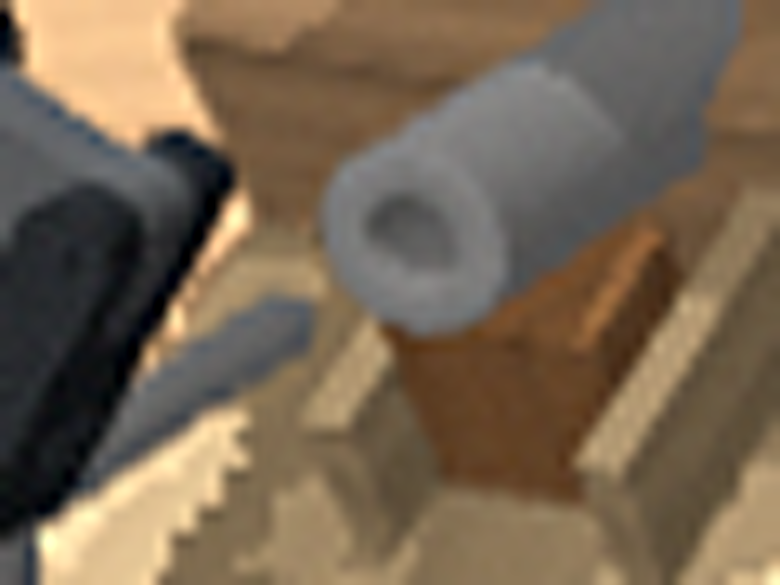

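The shaft axis, extended, passes within about 0.3 px of the bore centre at (119.5,275.8). It is aligned, so I insert stepwise with a force watch.

```bash
cat >> h.py <<'E'
T=np.array([.5675,-.2833,.085]);ps=-.372;pi=np.radians(25)
rv=down(ps,pi);M=R.from_rotvec(rv).as_matrix()
u=np.array([np.cos(ps)*np.cos(pi),np.sin(ps)*np.cos(pi),np.sin(pi)])
B=np.c_[u,[-np.sin(ps),np.cos(ps),0],np.cross(u,[-np.sin(ps),np.cos(ps),0])]  # tube axes
tcp=lambda d,ly=0,lz=0:T+u*(d+.042)+M[:,2]*.019+B[:,1]*ly+B[:,2]*lz
E
cat > ins.py <<'E'
from h import *
from station import *
f0=np.array(sense()["force"])
for d in(.082,.076,.070,.062,.05,.04,.03,.02):
    move_linear(tcp(d),v=.05);s=sense();f=B.T@(np.array(s["force"])-f0)
    e=B.T@(np.array(s["tool_pos"])-tcp(d));print(d,f.round(1),(e*1000).round(1),round(s["time_s"],1))
    if abs(f).max()>20: print("stop");break
E
python3 ins.py
```

```text
0.082 [0.4 0.4 0.4] [ 0.3 -0.1  0.2] 11.7
0.076 [ 0.5 -0.2  0.7] [-0.2  0.  -0.1] 12.0
0.07 [ 0.1 -1.5  0.3] [-0.4  0.  -0.1] 12.2
0.062 [-0.1 -0.6  0.9] [-0.4  0.  -0.1] 12.6
0.05 [ 0.1 -1.4  1. ] [-0.3 -0.   0. ] 12.9
0.04 [ 0.1 -1.3  1.2] [-0.4  0.  -0. ] 13.3
0.03 [ 0.2 -2.   1. ] [-0.5 -0.  -0.1] 13.7
0.02 [ 0.1 -1.4  0.3] [-0.4 -0.  -0. ] 14.0
```

```bash
python3 - <<'E'
from h import *
from station import *
f0=np.array(sense()["force"]);d=.02
while d>-.008:
    d-=.005 if d>.008 else .001
    move_linear(tcp(d),v=.04);s=sense();f=B.T@(np.array(s["force"])-f0)
    print(round(d,3),f.round(1),round(B[:,0]@(np.array(s["tool_pos"])-tcp(d))*1000,1),round(s["time_s"],1))
    if abs(f).max()>15: break
hold(.5);print((B.T@(np.array(sense()["force"])-f0)).round(1),sense()["grip_width"])
for n in("scene","side"):
    c=camera(n);pickle.dump(c,open("i_"+n+".pkl","wb"))
    q=proj(c,T)[0].astype(int)
    t=cv2.resize(c["pixels"][q[1]-35:q[1]+25,q[0]-40:q[0]+40,::-1],(400,300),interpolation=cv2.INTER_CUBIC)
    cv2.imwrite("pics/i_"+n+".png",t)
cv2.imwrite("pics/i.png",np.hstack([cv2.imread("pics/i_scene.png"),cv2.imread("pics/i_side.png")]))
E
```

```text
0.015 [-1.1  0.5  0.1] -0.3 14.3
0.01 [0.2 1.4 0.2] -0.3 14.6
0.005 [0.1 0.1 0.4] -0.4 14.8
0.004 [-0.5  0.5  0.2] 0.1 15.1
0.003 [-1.1 -0.1  0.7] -0.1 15.3
0.002 [-1.2  0.3  0.5] -0.1 15.6
0.001 [-0.8  0.   1.1] -0.1 15.8
-0.0 [-0.1 -0.1 -0.2] -0.1 16.1
-0.001 [ 1.3  0.1 -0.5] 0.5 16.3
-0.002 [ 4.2  1.7 -1.6] 1.5 16.6
-0.003 [ 6.8  0.8 -2. ] 2.5 16.8
-0.004 [ 8.6  1.2 -2.7] 3.6 17.1
-0.005 [10.7  2.8 -4. ] 4.6 17.3
-0.006 [13.7  2.5 -4.9] 5.6 17.6
-0.007 [14.9  3.  -4.1] 6.7 17.8
-0.008 [17.8  3.6 -6.2] 7.7 18.1
[17.2  2.8 -6.1] 0.22663824066337826
```

View pics/i.png

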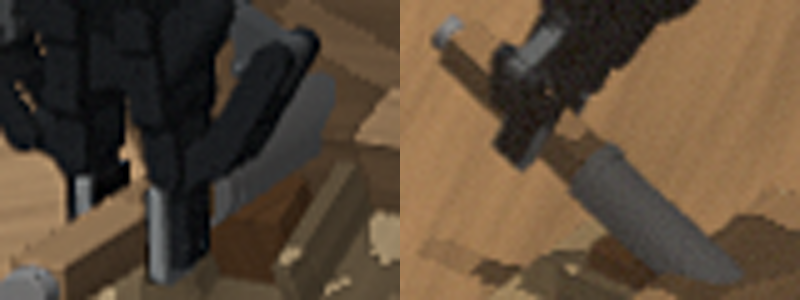

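The side view shows the collar seated against the mouth at about (342,113), and contact began at the expected d≈0. I now draw it out and go to the clipboard.

```bash
python3 - <<'E'
from h import *
from station import *
move_linear(tcp(0),v=.05);move_linear(tcp(.12),v=.08);hold(.3)
move_linear(tcp(.12)+[0,0,.14],v=.15)
movep([.647,0,.25],down(0));move_linear([.647,0,.086],v=.1);hold(.5)
s=sense();print(s["time_s"],s["tool_pos"],s["gripper_force"],s["grip_width"])
t=[]
for n in("scene","side"):
    c=camera(n);print(proj(c,[[.525,0,.105],[.605,0,.105],[.711,0,.105]]).round(0).tolist())
    t.append(cv2.resize(c["pixels"][130:430,100:500,::-1],(400,300)))
cv2.imwrite("pics/end.png",np.hstack(t))
E
```

```text
25.6 [ 6.47012789e-01 -1.45857854e-05  8.60493234e-02] 59.913888573646545 0.2241794884368663
[[265.0, 234.0], [270.0, 263.0], [278.0, 307.0]]
[[327.0, 186.0], [289.0, 179.0], [240.0, 170.0]]
```

View pics/end.png

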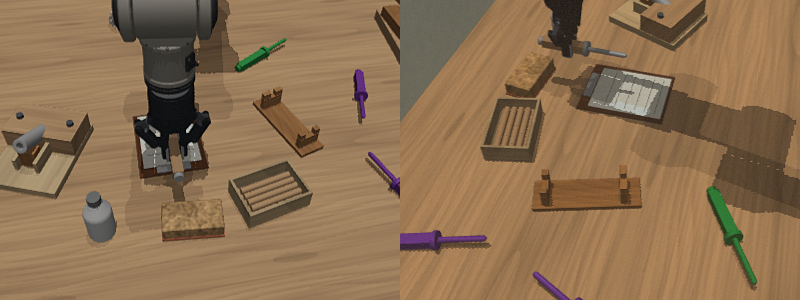

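The end view puts the tip at side (325,185), predicted (327,186), and the cap at (241,170), as predicted. The gauge is level over the board and the bystanders haven't moved.

```bash
python3 -c "
from station import *
hold(.5);print(sign_off())"
```

```text
the job is handed in; nothing more can be done
None
```

The job is handed in at about 26 s of the 56 s allowed: the gauge was pushed in until the collar stopped at the tube's mouth, drawn right out, and is now held level with its tip about 10 cm above the clipboard; `sign_off` gave no verdict.

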